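Switch off the guarded play lamp on the toy tray

TASK

The play lamp must be off before the toy tray is pushed in. On the switch box with the blue guard, lift the guard until it stands about upright, flip the toggle beneath it right over from left to right (as seen from the robot), then lower the blue guard fully again. Leave the red guard shut and do not knock the white ceramic rabbit bell.

Things in the scene. Friction and masses are not known exactly. Their poses are not given: they have to be found in the camera images.
- blue_box: Cream switch box with blue guard, fixed on the tray, 120 (x) x 100 (y) x 30 mm high. Origin: centre of its underside, 10 mm above the work surface. -x faces the robot within about 20 degrees, +y is left seen from the robot, z up. Guard hinge line: along y through (45, 0, 34) mm. Toggle pivot: (-15, 0, 30) mm, axis x. A twin box with a red guard stands left or right of it.
- blue_guard (a joint): Angle (rad) of the blue guard: 0 shut, pi/2 upright, 1.75 fully back. A hollow cover, 90 (x) x 72 (y) x 36 mm high, open below, hinged along its far (+x) lower edge; the edge by the robot rises and swings away from the robot. A stiff hinge holds it wherever it is left; about 1 N at the grip moves it.
- blue_grip (a point): Centre of the guard's blue grip: a cross-bar on a stem, 16 mm in diameter, 24 mm long along the box's y (pinch its ends, fingers closing along y), 32 mm above the guard's top face. Moves and turns with the guard; guard shut: at (-20, 0, 102) mm in the box's frame, 65 mm nearer the robot than the hinge line and 68 mm above it.
- blue_toggle (a joint): Angle (rad) of the toggle under the blue guard: near 0 it leans 20 degrees left (+y of the box, green dot, on); 0.7, its end stop, 20 degrees right (-y, white dot, off). Stays where it is left; about 1 N at the tip moves it. Polished steel lever, 8 mm thick, with a black 12 mm ball centred 29 mm from the pivot; top about 33 mm above the box's top face. Covered by the shut guard.
- red_guard (a joint): Angle (rad) of the red guard on the other box: 0 shut. Leave it shut.
- bell_center (a point): White ceramic rabbit bell, 60 mm across its foot, 95 mm high with ears, loose on the far part of the tray beyond the boxes, in a row with a pink toy camera, a wooden car, a bead jar and a peg doll (each under 90 mm high). This point is on its axis, 45 mm above its foot.

How it is judged (in metres and radians):
On the way, in this order (a step that is already met when the one before it is completed fails the run):
1. the blue guard is lifted (at least 69 degrees) with the toggle not yet flipped (value of joint blue_guard above 1.2 rad and value of joint blue_toggle below 0.2 rad), for 0.2 s.
2. the toggle is flipped right over while the guard is up (value of joint blue_toggle above 0.5 rad and value of joint blue_guard above 1 rad), for 0.2 s.
At the end, for the whole second after the job is handed in: The blue guard is shut to within 0.12 rad (7 degrees), the toggle beneath it is flipped to the right (joint above 0.5 of 0.7 rad), the red guard is shut to within 0.12 rad, and the rabbit bell stands upright (within 10 degrees) within 30 mm of where it was (value of joint each of blue_guard, red_guard below 0.12 rad and value of joint blue_toggle above 0.5 rad and angle between bell_center's own z axis and vertical below 0.17 rad and distance of bell_center from where it was at the start of the episode below 0.03 m); the robot touches nothing.
It fails at once if the red guard is lifted (more than 0.3 rad) (value of joint red_guard above 0.3 rad).
It fails at once if the rabbit bell is knocked over or moved by more than 30 mm (distance of bell_center from where it was at the start of the episode above 0.03 m or angle between bell_center's own z axis and vertical above 0.5 rad).
It also fails if it takes over 56 s, if anything falls off the work surface, if the arm or the gripper's body presses on something with over 40 N, if the wrist force passes 120 N, or if a joint passes its speed limit or range.

ROBOT

A 6-joint arm with a two-finger parallel gripper is mounted at the origin on the work surface. World frame = base frame: x ahead of the robot, y to its left, z up, the work surface at z = 0. Lengths are in m, angles in degrees, forces in N, time in s.
With the tool pointing down it reaches from about 0.275 to 0.975 m from the base axis. Payload 8.4 kg.
Tool frame: the origin (TCP) lies at the very end of the fingers, on their centre line; the grasp point (between the pads) lies 19 mm behind it; x points along the fingers, z is the direction in which the jaws open and shut, and the axes are right-handed (so a half turn about x gives the same grasp; the last joint's range is limited). The gripper opens to 92 mm and grips with 3 to 60 N. Pads are 20 mm wide; open, the fingers measure 128 mm over their backs; the gripper's body (75 mm by 189 mm) begins 69 mm behind the grasp point.
Start: joints at [71.482, 20.225, 93.587, -0, 66.188, -0.138], TCP at [0.197, 0.593, 0.192] pointing down, gripper open.
Joint ranges: [-150.9, 150.9], [-52.94, 120.26], [3.33, 152.33], [-74.26, 254.26], [0, 154.13], [-172.89, 172.89]. Speed limits (degrees/s): [127.2, 127.2, 159.86, 180, 180, 180].

INTERFACE

Orientations are given as [roll, pitch, yaw] about the fixed x, y, z axes, in that order (R = Rz(yaw) Ry(pitch) Rx(roll)).
In Python, from plant import bot gives the robot as it stands. Calls block until the motion is done:
- bot.move_to(position, orientation): joint-space move of the TCP to a pose.
- bot.move_l(position, feed=0.15, frame=None): straight line of the TCP; frame=None keeps the orientation; feed is the mean speed in m/s.
- bot.move_joints(angles): joint-space move.
- bot.command_gripper(opening, grip_force=None): finger opening in m; grip_force is the grip in N (None keeps the last); returns when the fingers have stopped.
- bot.hold(seconds).
- bot.inverse_kinematics(position, orientation): joint angles nearest the present ones, or None.
- bot.sense(): the state.
- bot.snapshot(name): name is "scene" or "top" or "wrist"; returns a dict with "image" (480x640x3 uint8, red, green, blue), "depth" (480x640 float32, m along the optical axis (not along the pixel's ray), 0 where there is no reading), "vfov" (degrees; the focal length in pixels is half the picture's height over the tangent of half this angle, whatever the lens; pixels are square), "cx", "cy" (the principal point, pixels), "rvec" (rotation vector, rad) and "tvec" (3), from world to camera coordinates, as OpenCV has them. Camera axes: x right, y down, z forward; pixel columns grow to the right and rows downward; lengths in m; the calibration is good to about 2 mm. A picture is of the moment at which its call begins.
A pose or a line that the arm cannot do raises bot.PlanningError and nothing moves.
- bot.close_job(): hands the job in, once; it reports no verdict.
The state is a dict: "time": time; "joints": joint angles; "joint_velocities": joint speeds; "effort": joint torques, N m; "tool_pos": TCP position; "tool_rot": TCP orientation; "ft_force": force on the tool from outside, world axes, zero at the start; "torque": the same for the moment, N m; "finger_gap": finger opening in m.
Only numpy, scipy, OpenCV 4.12 (cv2) and the standard library are available. Lean on these libraries where they do the work, as an engineer would, in place of code of your own. Each camera call takes 0.05 s, during which the arm holds its last target. There are 200 camera calls.

## Working session

There is one attempt and no reset: what is moved stays moved. The work goes in short steps, each a Python script; the robot and the scene stay as the last script left them, time stands still between calls to the robot, and variables do not carry over. Pictures are saved under pics/ and viewed, about 8 in all and at most 12, crops included, and the job is handed in when it is done.

```bash
mkdir -p pics && cat > h.py <<'E'
import numpy as np, cv2
from plant import bot
def snap(n, save=None):
    s=bot.snapshot(n)
    if save: cv2.imwrite('pics/'+save, s['image'][:,:,::-1])
    return s
def K(s):
    h=s['image'].shape[0]; f=h/2/np.tan(np.radians(s['vfov'])/2)
    return f
def world(s,u,v,d=None,z=None):
    f=K(s);R,_=cv2.Rodrigues(np.array(s['rvec'],float));t=np.array(s['tvec'],float).ravel()
    r=np.stack([(np.asarray(u)-s['cx'])/f,(np.asarray(v)-s['cy'])/f,np.ones_like(np.asarray(u,float))],-1)
    if d is not None: return (r*np.asarray(d)[...,None]-t)@R
    c=-R.T@t; w=r@R
    return c+w*((z-c[2])/w[...,2])[...,None]
def cloud(s):
    v,u=np.mgrid[:480,:640]; return world(s,u,v,s['depth'])
E
python3 - <<'E'
from h import *
a=snap('scene');b=snap('top')
cv2.imwrite('pics/a.png',np.hstack([cv2.resize(x['image'],(400,300)) for x in (a,b)])[:,:,::-1])
cv2.imwrite('pics/top.png',b['image'][:,:,::-1])
for s in (a,b):
    R,_=cv2.Rodrigues(np.array(s['rvec'],float)); print(-R.T@np.ravel(s['tvec']),R[2],s['vfov'])
    hsv=cv2.cvtColor(s['image'],cv2.COLOR_RGB2HSV); P=cloud(s)
    m=cv2.inRange(hsv,(95,110,50),(130,255,255))
    n,l,st,c=cv2.connectedComponentsWithStats(m)
    for i in range(1,n):
        if st[i,4]>60:
            p=P[(l==i)&(s['depth']>0)]
            print(st[i],c[i].round(), np.percentile(p,[2,50,98],axis=0).round(3).tolist() if len(p) else None)
print(bot.sense())
E
```

```text
[ 1.1125008  -0.23835216  0.69752168] [-0.61175503  0.26276805 -0.74612917] 48.48119768109508
[501   0  40  45 492] [526.  18.] [[0.205, 0.594, 0.129], [0.287, 0.603, 0.181], [0.304, 0.617, 0.184]]
[574   8  15  25 167] [581.  20.] [[0.287, 0.725, 0.127], [0.301, 0.737, 0.153], [0.304, 0.748, 0.172]]
[572  41  32  22 381] [586.  49.] [[0.337, 0.68, 0.109], [0.37, 0.703, 0.125], [0.389, 0.736, 0.128]]
[608  89  32  24 582] [624. 100.] [[0.508, 0.608, 0.107], [0.546, 0.634, 0.125], [0.571, 0.689, 0.128]]
[ 154  197   49   63 2064] [177. 225.] [[0.429, -0.253, 0.064], [0.477, -0.213, 0.08], [0.523, -0.175, 0.119]]
[ 410  428   58   51 1747] [438. 452.] [[0.941, -0.054, 0.076], [0.959, -0.029, 0.09], [0.974, 0.001, 0.092]]
[ 0.49591547 -0.01454784  0.78973393] [ 0.16928224  0.00380926 -0.98556025] 53.09149505454625
[299  16  35  24 774] [316.  27.] [[0.936, -0.05, 0.077], [0.949, -0.023, 0.09], [0.968, 0.005, 0.092]]
[ 412  295   64   73 3396] [444. 331.] [[0.43, -0.25, 0.055], [0.474, -0.207, 0.08], [0.52, -0.171, 0.119]]
{'time': 0.1, 'joints': array([ 7.14848943e+01,  2.02596568e+01,  9.36241631e+01,  4.51339343e-04,
        6.61887259e+01, -1.39031735e-01]), 'joint_velocities': array([ 0.01667394, -0.05018141, -0.1345182 ,  0.11250293, -0.03971819,
        0.00519249]), 'effort': array([-1.30069413e-03, -5.94906235e+01, -3.34934485e+01,  6.98447088e-02,
        1.83749181e-02,  1.11970508e-05]), 'tool_pos': array([0.19689506, 0.59267438, 0.19183125]), 'tool_rot': array([ 179.53503394,   89.92745302, -108.84122252]), 'ft_force': array([ 0.33314102, -0.50639008,  0.47386558]), 'torque': array([-0.04001167, -0.03174858, -0.04823094]), 'finger_gap': 0.09193425724223303}
```

View pics/top.png

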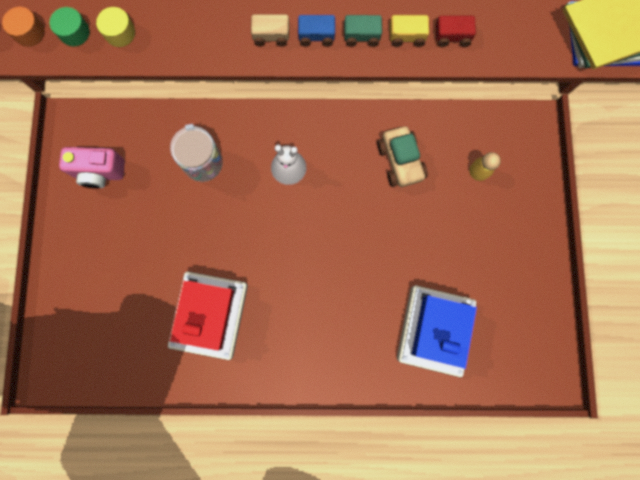

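View pics/a.png

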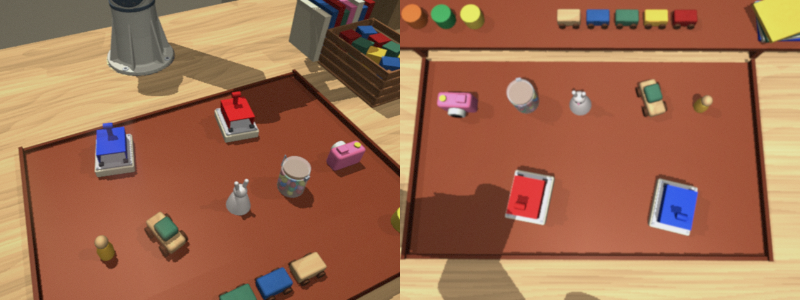

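The top view shows the blue-guard box at about (440,331), turned clockwise, with its grip at (450,346). The red box is on the left at (207,315) and the bell at (288,163). Next I fit the box pose.

```bash
cat > m.py <<'E'
from h import *
def measure(s):
    hsv=cv2.cvtColor(s['image'],cv2.COLOR_RGB2HSV); P=cloud(s); d=s['depth']>0
    m=cv2.inRange(hsv,(100,110,40),(130,255,255))>0
    near=(np.hypot(P[...,0]-.475,P[...,1]+.21)<.1)&d
    out={}
    t=P[m&near&(abs(P[...,2]-.08)<.004)]; out['top']=cv2.minAreaRect((t[:,:2]*1000).astype(np.float32))
    g=P[m&near&(P[...,2]>.1)]; out['grip']=(len(g),g.mean(0).round(4),cv2.minAreaRect((g[:,:2]*1000).astype(np.float32)),g[:,2].max())
    c=P[near&~m&(abs(P[...,2]-.04)<.006)]; out['box']=cv2.minAreaRect((c[:,:2]*1000).astype(np.float32))
    return out
E
python3 - <<'E'
from m import *
for n in('top','scene'): print(n,measure(snap(n)))
E
```

```text
top {'top': ((473.7363586425781, -212.3002166748047), (72.53340148925781, 88.69290924072266), 76.94789123535156), 'grip': (230, array([ 0.4538, -0.2069,  0.1177]), ((453.6653137207031, -207.7647705078125), (24.41390609741211, 15.84091854095459), 76.54553985595703), np.float64(0.1227895328037526)), 'box': ((473.0026550292969, -211.78297424316406), (99.46148681640625, 119.13652801513672), 76.9223403930664)}
scene {'top': ((475.041015625, -213.0577850341797), (72.80931091308594, 93.68720245361328), 77.00370025634766), 'grip': (142, array([ 0.4599, -0.2086,  0.115 ]), ((459.0609436035156, -208.359619140625), (23.506757736206055, 12.803816795349121), 68.32048797607422), np.float64(0.12267143264505882)), 'box': ((477.04296875, -213.09730529785156), (98.81455993652344, 118.66836547851562), 76.64350128173828)}
```

```bash
cat > p.py <<'E'
from h import *
from scipy.spatial.transform import Rotation as Ro
yaw=np.radians(-13.05); C=np.array([.4736,-.2121,.010])
Rb=Ro.from_euler('z',yaw).as_matrix()
B=lambda x,y,z: C+Rb@np.array([x,y,z])/1000
def ori(sg=1):
    X=np.array([0,0,-1.]);Z=sg*Rb[:,1]
    return Ro.from_matrix(np.c_[X,np.cross(Z,X),Z]).as_euler('xyz',degrees=True)
def grip(th,dz=0):  # TCP for guard angle th
    c,s=np.cos(th),np.sin(th); x,z=-65,68
    return B(45+x*c+z*s,0,34-x*s+z*c-19+dz)
def st(): s=bot.sense(); print(round(s['time'],2),s['tool_pos'].round(4),s['ft_force'].round(2),round(s['finger_gap'],4)); return s
def arc(a,b,n=10,feed=.06):
    for th in np.linspace(a,b,n+1)[1:]:
        bot.move_l(grip(th),feed=feed)
E
python3 - <<'E'
from p import *
for sg in(1,-1):
    o=ori(sg); print(o)
    for q in (grip(0,100),grip(0),grip(.8),grip(1.57),grip(1.57,60),B(-15,40,52)):
        j=bot.inverse_kinematics(q,o); print(q.round(3), None if j is None else np.round(j,1))
E
```

```text
[-76.95  90.     0.  ]
[ 0.454 -0.208  0.193] [ -24.7    8.9  108.6   -0.    62.4 -101.7]
[ 0.454 -0.208  0.093] [ -24.7   16.4  113.9   -0.    49.7 -101.7]
[ 0.521 -0.223  0.119] [ -23.3   19.8  104.7   -0.    55.5 -100.3]
[ 0.584 -0.238  0.09 ] [-22.3  26.9  97.8  -0.   55.3 -99.2]
[ 0.584 -0.238  0.15 ] [-22.3  23.   95.2  -0.   61.8 -99.2]
[ 0.468 -0.17   0.062] [-20.1  19.1 115.3  -0.   45.6 -97.1]
[103.05  90.     0.  ]
[ 0.454 -0.208  0.193] [-24.7   8.9 108.6  -0.   62.4  78.3]
[ 0.454 -0.208  0.093] [-24.7  16.4 113.9  -0.   49.7  78.3]
[ 0.521 -0.223  0.119] [-23.3  19.8 104.7  -0.   55.5  79.7]
[ 0.584 -0.238  0.09 ] [-22.3  26.9  97.8  -0.   55.3  80.8]
[ 0.584 -0.238  0.15 ] [-22.3  23.   95.2  -0.   61.8  80.8]
[ 0.468 -0.17   0.062] [-20.1  19.1 115.3  -0.   45.6  82.9]<sys>:0: UserWarning: Gimbal lock detected. Setting third angle to zero since it is not possible to uniquely determine all angles.
```

```bash
python3 -W ignore - <<'E'
from p import *
o=ori(-1)
bot.move_to(grip(0,130),o); bot.command_gripper(.05); st()
bot.move_l(grip(0,30),feed=.15); bot.move_l(grip(0),feed=.06); st()
bot.command_gripper(.0,grip_force=10); st()
arc(0,.3,2); st()
s=snap('scene','lift.png'); cv2.imwrite('pics/lift_c.png',cv2.resize(s['image'][150:320,80:320,::-1],None,fx=2.5,fy=2.5))
E
```

```text
3.92 [ 0.4541 -0.2076  0.223 ] [-0.41 -0.42  0.08] 0.0502
5.38 [ 0.4541 -0.2076  0.0928] [-0.25 -0.07  1.16] 0.05
5.89 [ 0.4541 -0.209   0.0933] [-3.36 -7.07 -0.15] 0.0235
6.66 [ 0.4769 -0.2144  0.1095] [-2.08 -7.16 -1.61] 0.0234
```

View pics/lift_c.png

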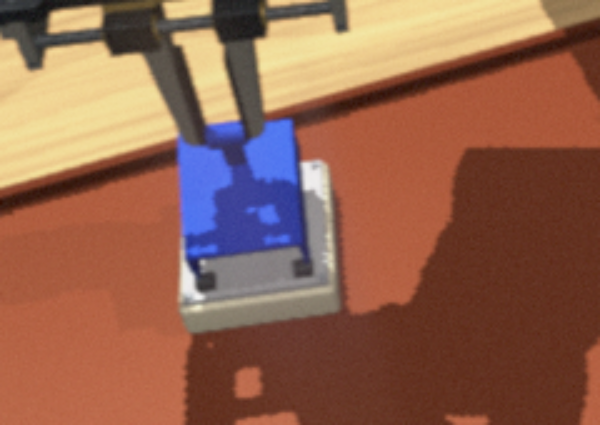

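The crop shows the fingers pinching the grip at about (225,130), with the guard rising at its robot-side edge. I'll continue the arc to upright, release, retreat upward and look.

```bash
python3 -W ignore - <<'E'
from p import *
arc(.3,1.6,8); st()
bot.command_gripper(.05); bot.move_l(grip(1.6,110),feed=.15); st()
bot.move_l(B(-15,45,150),feed=.15)
bot.command_gripper(0); 
s=snap('top'); cv2.imwrite('pics/up_t.png',cv2.resize(s['image'][270:400,370:530,::-1],None,fx=4,fy=4))
w=snap('scene'); c=w['image'][140:300,80:280]; cv2.imwrite('pics/up_s.png',cv2.resize(c[:,:,::-1],None,fx=3.5,fy=3.5))
for x in(s,w):
    P=cloud(x);L=(P-C)@Rb*1000;m=cv2.inRange(cv2.cvtColor(x['image'],cv2.COLOR_RGB2HSV),(100,110,40),(130,255,255))>0
    q=L[m&(abs(L[...,0])<150)&(abs(L[...,1])<80)&(x['depth']>0)]; print(np.percentile(q,[1,50,99],axis=0).round(0).tolist())
    # dark ball candidates
    k=(x['image'].max(-1)<70)&(abs(L[...,0]+15)<20)&(abs(L[...,1])<30)&(L[...,2]>40)&(L[...,2]<75)&(x['depth']>0)
    print(k.sum(), L[k].mean(0).round(1) if k.any() else None)
st()
E
```

```text
9.97 [ 0.5884 -0.2408  0.0897] [ 3.15 -9.09  4.53] 0.0238
11.42 [ 0.5849 -0.2378  0.197 ] [-0.11  0.29 -0.47] 0.05
[[42.0, -15.0, 43.0], [64.0, 11.0, 124.0], [115.0, 36.0, 127.0]]
0 None
[[43.0, -36.0, 38.0], [80.0, 1.0, 106.0], [119.0, 35.0, 126.0]]
0 None
13.44 [ 0.4692 -0.1649  0.16  ] [0.76 0.15 0.04] 0.0004
```

View pics/up_s.png

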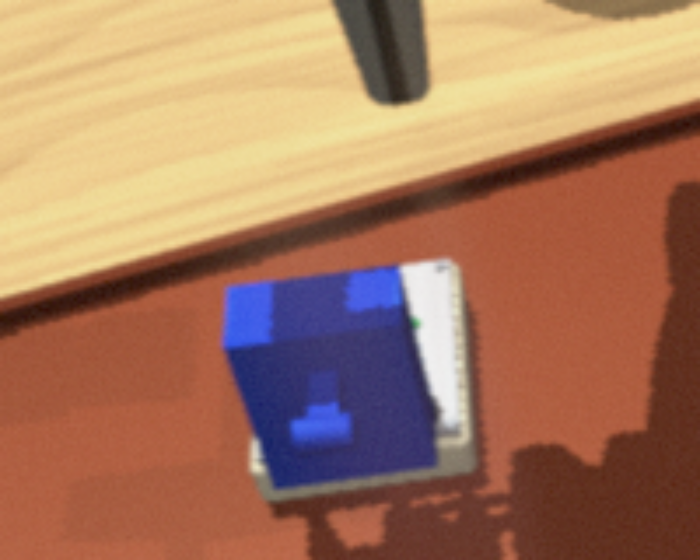

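View pics/up_t.png

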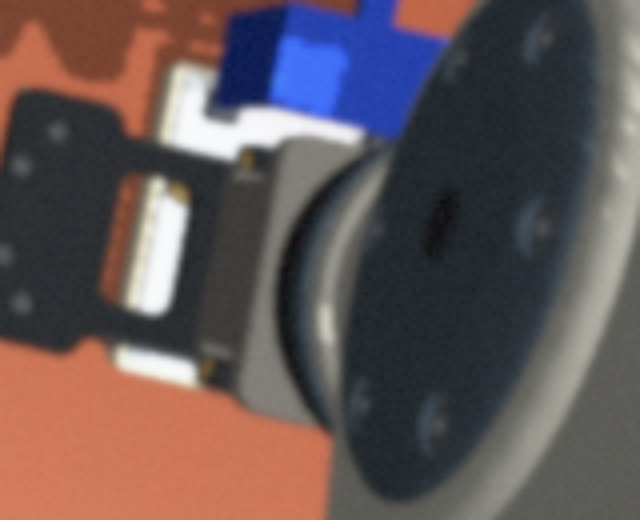

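The scene crop shows the guard upright: its top edge is at (315,290), its grip points away from the robot at (320,430), and the green dot is visible at (415,322). I'll now push the toggle from the left in small steps and log the force.

```bash
python3 -W ignore - <<'E'
from p import *
bot.move_l(B(-15,45,52),feed=.12)
f0=np.array(bot.sense()['ft_force'])
log=[]
for y in np.arange(41,3,-2.):
    bot.move_l(B(-15,y,52),feed=.05); f=(bot.sense()['ft_force']-f0)@Rb
    log.append((y,f.round(1).tolist()))
    if abs(f[1])>6: break
print(*log,sep='\n'); st()
E
```

```text
(np.float64(41.0), [-0.2, 0.9, 0.1])
(np.float64(39.0), [-0.1, -0.4, 0.3])
(np.float64(37.0), [-0.5, 0.0, 0.5])
(np.float64(35.0), [-0.5, 0.0, -0.3])
(np.float64(33.0), [0.2, 1.1, 0.1])
(np.float64(31.0), [-0.9, -0.4, 0.2])
(np.float64(29.0), [-0.0, 0.4, 0.1])
(np.float64(27.0), [-0.2, 0.5, 0.8])
(np.float64(25.0), [0.4, -0.3, 0.2])
(np.float64(23.0), [-0.7, 0.0, -0.2])
(np.float64(21.0), [0.2, -0.2, 0.9])
(np.float64(19.0), [-0.2, 0.1, 0.2])
(np.float64(17.0), [-0.0, -0.1, 0.1])
(np.float64(15.0), [0.6, -0.1, 0.9])
(np.float64(13.0), [-0.4, -0.2, 0.8])
(np.float64(11.0), [0.5, 0.8, -0.3])
(np.float64(9.0), [-0.3, -0.9, -0.1])
(np.float64(7.0), [-0.8, -0.0, 0.8])
(np.float64(5.0), [0.1, -0.4, 0.6])
19.16 [ 0.4601 -0.204   0.062 ] [ 0.02 -0.36  0.19] 0.0009
```

```bash
python3 -W ignore - <<'E'
from p import *
f0=np.array(bot.sense()['ft_force']);log=[]
for y in np.arange(3.5,-12,-1.5):
    bot.move_l(B(-15,y,52),feed=.05); f=np.mean([bot.hold(.03) or bot.sense()['ft_force'] for _ in range(4)],0)-f0; f=f@Rb
    log.append((y,f.round(1).tolist()))
    if abs(f[1])>5: break
print(*log,sep='\n'); st()
w=snap('scene'); cv2.imwrite('pics/t_s.png',cv2.resize(w['image'][140:300,80:280,::-1],None,fx=3.5,fy=3.5))
w=snap('wrist','w.png')
E
```

```text
(np.float64(3.5), [-0.3, 0.4, 0.0])
(np.float64(2.0), [-0.4, 0.0, -0.6])
(np.float64(0.5), [-0.1, 0.3, -0.2])
(np.float64(-1.0), [-0.1, 0.0, 0.0])
(np.float64(-2.5), [-0.6, 0.2, 0.0])
(np.float64(-4.0), [0.3, 0.6, -0.3])
(np.float64(-5.5), [-0.1, 0.9, 0.0])
(np.float64(-7.0), [-0.3, 0.6, 0.0])
(np.float64(-8.5), [-0.3, 0.3, 0.0])
(np.float64(-10.0), [-0.3, 0.7, 0.0])
(np.float64(-11.5), [-0.3, 0.4, 0.2])
23.38 [ 0.4564 -0.2199  0.062 ] [-0.65 -0.51  0.33] 0.0004
```

View pics/w.png

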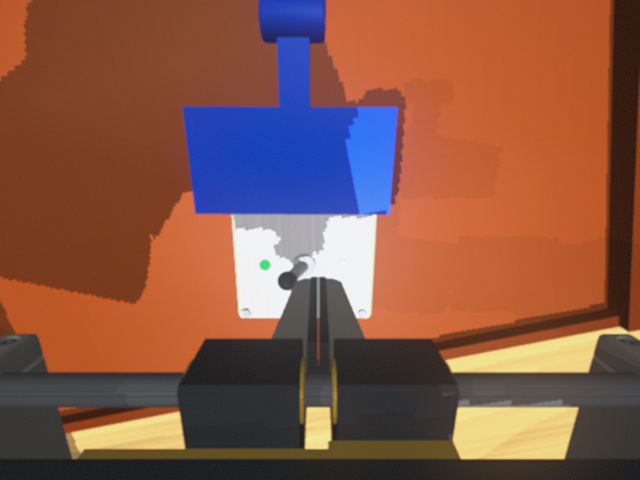

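The wrist view shows the lever still leaning left, with the ball at (288,280) and the pivot at about (305,265). The fingertip at (318,282) missed it. I'll cast rays to find by how much.

```bash
python3 -W ignore - <<'E'
from p import *
s=snap('wrist')
L=lambda p:((p-C)@Rb*1000).round(1)
for n,u,v,z in(('ball',288,280,.0673),('pivot',305,265,.042),('green',265,265,.040),('corner',234,215,.04),('screwL',246,313,.04),('screwR',362,312,.04),('guardTL',184,107,.134),('tip',318,279,.062)):
    print(n,L(world(s,np.array(u),np.array(v),z=z)), 'depth:',L(world(s,np.array(u),np.array(v),s['depth'][v,u])))
R,_=cv2.Rodrigues(np.array(s['rvec'],float));f=K(s)
for p in((-15,10,57),(-15,0,30),(-15,-11.5,52),(45,0,34)):
    q=R@B(*p)+np.ravel(s['tvec']);print(p,(f*q[:2]/q[2]+[s['cx'],s['cy']]).round())
E
```

```text
ball [-13.8   6.6  57.3] depth: [-11.1   6.   63.5]
pivot [-13.7  -2.8  32. ] depth: [-12.2  -3.   35.9]
green [-14.4  24.9  30. ] depth: [-13.8  24.6  31.6]
corner [20.8 43.8 30. ] depth: [21.  43.5 30.9]
screwL [-51.5  40.3  30. ] depth: [-51.1  40.1  30.8]
screwR [-50.6 -43.6  30. ] depth: [-49.7 -43.3  31.7]
guardTL [ 78.3  33.7 124. ] depth: [ 78.2  33.2 125.2]
tip [-15.4 -11.7  52. ] depth: [ -4.5 -11.7  77.4]
(-15, 10, 57) [283. 282.]
(-15, 0, 30) [301. 266.]
(-15, -11.5, 52) [318. 278.]
(45, 0, 34) [299. 179.]
```

View pics/t_s.png

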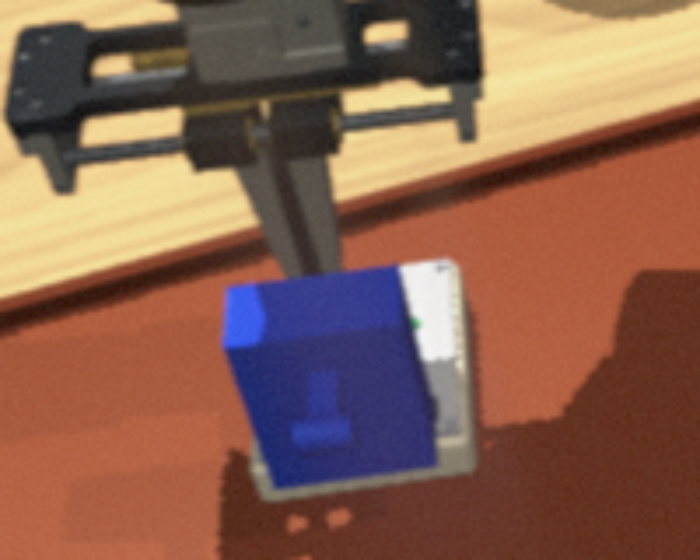

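```bash
python3 -W ignore - <<'E'
from p import *
s=snap('wrist')
R,_=cv2.Rodrigues(np.array(s['rvec'],float)); L=(cloud(s)-C)@Rb*1000
print('cam',((-R.T@np.ravel(s['tvec'])-C)@Rb*1000).round())
for u in(310,318,326):
  for v in range(270,312,5): print(u,v,L[v,u].round(0),end=' ')
  print()
print('row285');
for u in range(280,350,5): print(u,L[288,u].round(0),s['image'][288,u],end=' ')
E
```

```text
cam [ 67. -11. 244.]
310 270 [-17.  -6.  33.] 310 275 [-21.  -6.  33.] 310 280 [-5. -7. 79.] 310 285 [-4. -7. 85.] 310 290 [-5. -8. 91.] 310 295 [-4. -8. 98.] 310 300 [ -5.  -8. 102.] 310 305 [ -4.  -8. 108.] 310 310 [ -5.  -8. 112.] 
318 270 [-18. -12.  30.] 318 275 [-22. -12.  30.] 318 280 [ -4. -12.  80.] 318 285 [ -4. -12.  86.] 318 290 [ -5. -12.  91.] 318 295 [ -5. -12.  96.] 318 300 [ -5. -12. 102.] 318 305 [ -7. -12. 102.] 318 310 [ -9. -12. 104.] 
326 270 [-18. -17.  30.] 326 275 [-22. -17.  29.] 326 280 [ -5. -16.  77.] 326 285 [ -5. -16.  85.] 326 290 [ -5. -16.  91.] 326 295 [ -5. -16.  97.] 326 300 [ -4. -15. 102.] 326 305 [ -4. -15. 108.] 326 310 [ -5. -15. 112.] 
row285
280 [-18.  11.  60.] [224 226 229] 285 [-16.   8.  63.] [72 71 75] 290 [-17.   5.  63.] [80 80 83] 295 [-5.  0. 87.] [93 92 90] 300 [-5. -2. 88.] [95 93 89] 305 [-5. -5. 89.] [91 89 87] 310 [-5. -8. 89.] [75 75 76] 315 [ -4. -10.  89.] [67 67 69] 320 [ -5. -13.  89.] [82 83 85] 325 [ -5. -15.  88.] [70 70 73] 330 [ -5. -18.  89.] [94 93 90] 335 [ -5. -20.  88.] [95 92 90] 340 [ -5. -23.  88.] [95 93 90] 345 [-31. -31.  31.] [240 242 244]
```

```bash
python3 -W ignore - <<'E'
from p import *
s=snap('scene')
R,_=cv2.Rodrigues(np.array(s['rvec'],float));f=K(s)
for dz in(0,10,20,25,30):
    q=R@B(-15,45,150+dz)+np.ravel(s['tvec']);px=f*q[:2]/q[2]+[s['cx'],s['cy']]
    print(dz,((px-[80,140])*3.5).round())
E
```

```text
0 [407. 126.]
10 [403. 109.]
20 [399.  91.]
25 [397.  82.]
30 [395.  72.]
```

The wrist depth and the scene view agree that the real finger ends sit about 20 mm above the reported TCP. The fingers passed over the ball. I'll redo the stroke lower, descending under force guard.

```bash
python3 -W ignore - <<'E'
from p import *
bot.move_l(B(-15,-11.5,60),feed=.1); bot.move_l(B(-15,40,60),feed=.2)
f0=np.array(bot.sense()['ft_force'])
for z in(46,42,38,34,31):
    bot.move_l(B(-15,40,z),feed=.06); f=bot.sense()['ft_force']-f0
    print(z,f.round(1))
    if f[2]>3: break
s=snap('wrist','w2.png'); L=(cloud(s)-C)@Rb*1000
m=(abs(L[...,0]+5)<3)&(abs(L[...,1]-40)<14)&(L[...,2]>35)
print('lowest finger front z',np.percentile(L[m][:,2],[0,.5,2]).round(1)); st()
E
```

```text
46 [-0.5 -0.3 -0. ]
42 [-0.2 -0.9 -0.4]
38 [ 1.   0.2 -0.5]
34 [ 0.5  0.8 -1. ]
31 [ 0.2  0.4 -1.6]
lowest finger front z [50.4 53.4 55.8]
25.72 [ 0.4679 -0.1697  0.0409] [-0.75 -0.92 -0.72] 0.0006
```

View pics/w2.png

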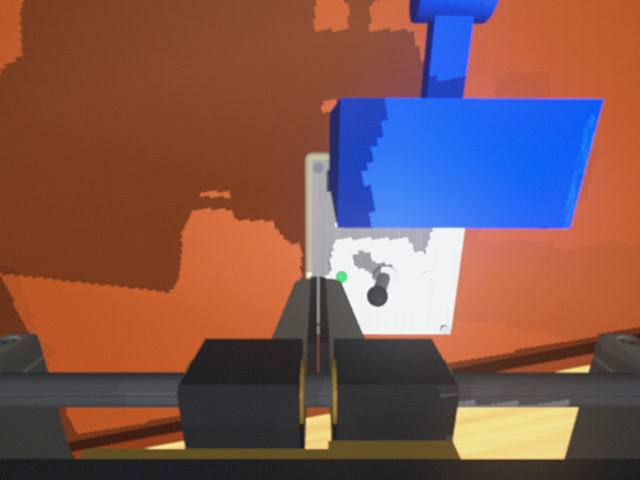

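The finger end is now at about box z = 52. The ball at (377,296) is to its right, so I sweep.

```bash
python3 -W ignore - <<'E'
from p import *
bot.move_l(B(-15,24,31),feed=.08); f0=np.array(bot.sense()['ft_force'])
for y in(18,14,10,7,5,3.5,2,0.5,-1,-2.5):
    bot.move_l(B(-15,y,31),feed=.05); f=(np.mean([bot.hold(.02) or bot.sense()['ft_force'] for _ in range(3)],0)-f0)@Rb
    print(y,f.round(1))
    if f[1]>5: break
bot.hold(.1); bot.move_l(B(-15,15,31),feed=.15)
s=snap('wrist','w3.png'); st()
E
```

```text
18 [-0.5  0.6 -0.3]
14 [-0.2  0.4 -0.5]
10 [-0.4  0.3 -0.3]
7 [-0.3  1.5 -0.2]
5 [0.1 9.9 0.9]
27.98 [ 0.4624 -0.1943  0.041 ] [ 0.01 -0.44  0.44] 0.0006
```

View pics/w3.png

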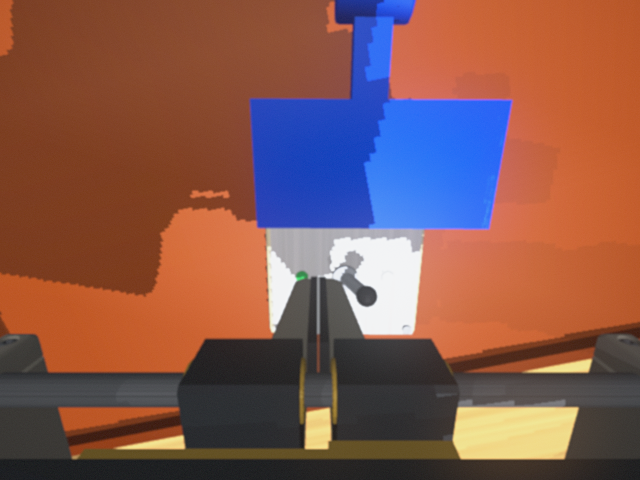

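The toggle is over: the ball is now at (367,296), leaning right, and the end stop gave 10 N at the position I predicted. I'll re-grip the bar a little deeper and lower the guard.

```bash
python3 -W ignore - <<'E'
from p import *
L=lambda p:((p-C)@Rb*1000).round(1)
s=snap('wrist'); print('ball',L(world(s,np.array(367),np.array(296),z=.0673)))
off=Rb@[0,-.0015,0]
G=lambda th,dz=-14: grip(th,dz)+off
bot.move_l(B(-15,15,150),feed=.2); bot.move_l(G(1.58,70),feed=.2); bot.command_gripper(.05)
bot.move_l(G(1.58),feed=.12); st()
bot.command_gripper(0,grip_force=10); st()
for th in np.linspace(1.58,0,11)[1:]: bot.move_l(G(th),feed=.07)
st(); bot.move_l(G(-.02),feed=.03); st()
bot.command_gripper(.05); bot.move_l(G(0,120),feed=.2); st()
bot.move_to([.3,.15,.3],ori(-1))
s=snap('top'); cv2.imwrite('pics/end.png',s['image'][:,:,::-1])
import m
for n,x in(('top',s),('scene',snap('scene'))):
    print(n,m.measure(x))
    P=cloud(x);Lc=(P-C)@Rb*1000;k=cv2.inRange(cv2.cvtColor(x['image'],cv2.COLOR_RGB2HSV),(100,110,40),(130,255,255))>0
    q=Lc[k&(abs(Lc[...,0])<60)&(abs(Lc[...,1])<33)&(abs(Lc[...,2]-71)<9)&(x['depth']>0)]; print('top-face slope dz/dx',np.polyfit(q[:,0],q[:,2],1).round(3))
st()
E
```

```text
ball [-14.2 -12.4  57.3]
31.27 [ 0.5845 -0.2394  0.076 ] [0.38 0.16 0.11] 0.0502
31.78 [ 0.5842 -0.2399  0.0758] [ 0.22 -3.25  1.32] 0.0236
35.37 [ 0.4525 -0.2088  0.0784] [ 1.08 -5.32 -1.64] 0.0238
35.62 [ 0.4524 -0.2088  0.0779] [-0.66 -4.45  6.86] 0.0237
37.0 [ 0.4531 -0.2088  0.212 ] [ 0.24 -1.48  0.25] 0.0499
top {'top': ((473.63226318359375, -212.43936157226562), (72.45005798339844, 88.75415802001953), 76.71644592285156), 'grip': (228, array([ 0.4538, -0.2067,  0.1178]), ((453.6466064453125, -207.66619873046875), (23.864421844482422, 15.788064956665039), 76.62769317626953), np.float64(0.12293178363424173)), 'box': ((473.0895690917969, -211.79678344726562), (98.72608184814453, 119.25849914550781), 77.13751983642578)}
top-face slope dz/dx [ 0.   70.18]
scene {'top': ((475.4220886230469, -213.03114318847656), (72.57408142089844, 92.83123016357422), 76.6166763305664), 'grip': (144, array([ 0.46  , -0.2088,  0.1149]), ((458.2687072753906, -208.34500122070312), (23.040874481201172, 13.395626068115234), 77.68513488769531), np.float64(0.12133319368406262)), 'box': ((477.62200927734375, -213.0353240966797), (99.24532318115234, 119.09288024902344), 76.8089370727539)}
top-face slope dz/dx [-4.0000e-03  6.9991e+01]
38.58 [0.3004 0.1495 0.2997] [ 0.91 -0.98  0.46] 0.05
```

View pics/end.png

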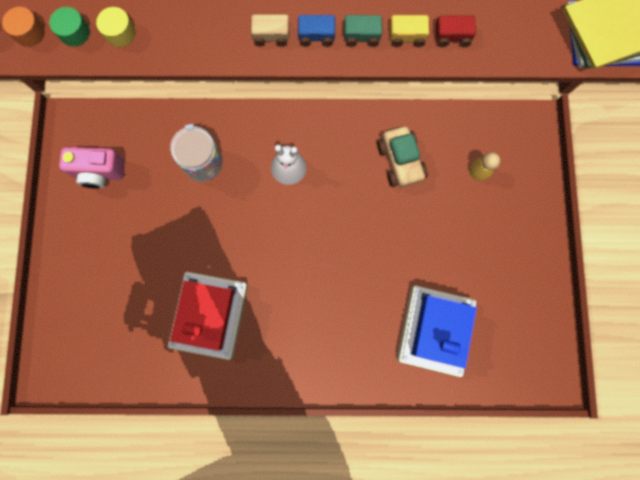

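The final top view shows the blue guard shut at (445,331), with its top face level and its pose the same as at the start. The red guard is shut at (205,315), and the bell stands unmoved at (288,163). I'm handing in.

```bash
python3 -c "
from plant import bot
bot.close_job()"
```

```text
the job is handed in; nothing more can be done
```

I lifted the blue guard upright by its grip, pushed the toggle from left to right onto its end stop, lowered the guard fully and backed the arm away. I handed the job in at about 39 s of the 56 s allowed.

**What went wrong on the way:** the first toggle stroke missed. The real fingertips sit about 20 mm above the reported tool point, which the wrist depth picture and the scene view both showed, so the closed fingers passed over the ball. A second stroke about 21 mm lower flipped it.

**Last checks:**
- **Toggle:** the ball was measured at y = −12 mm in the box frame (about −10 mm expected at the end stop). The stop pushed back with about 10 N. I could not look again after the guard was shut.
- **Blue guard:** its top face is level, with a slope of 0.004 or less in both cameras. Its pose matches the start to within about 1 mm.
- **Red guard and bell:** in the last top view both look the same as at the start; I checked these by eye only.
- **Small disagreement:** the box position from the first fit was about 1.5 mm off sideways from the wrist view. That gave 3–9 N of side force while gripping, well under the limits.

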